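# Put the two scrapers back in their own slots

## Robot

A 6-joint arm with a two-finger parallel gripper is mounted at the origin on the work surface. World frame = base frame: x ahead of the robot, y to its left, z up, the work surface at z = 0. Lengths are in m, angles in rad, forces in N, time in s.
With the tool pointing down it reaches from about 0.25 to 0.725 m from the base axis. Payload 4 kg.
Tool frame: the origin (TCP) lies at the very end of the fingers, on their centre line; the grasp point (between the pads) lies 19 mm behind it; z points along the fingers, y is the line along which they close (so a half turn about z gives the same grasp; the last joint's range is limited). The gripper opens to 85 mm and grips with 20 to 120 N. Pads are 22 mm wide; open, the fingers measure 114 mm over their backs; the gripper's body (76 mm by 85 mm) begins 54 mm behind the grasp point. The pads swing forward as they close: fully open they stand 13 mm farther back than shut.
Start: joints at [-1.314, 0.241, 0.005, 1.335, 0, 1.571], TCP at [0.127, -0.484, 0.231] pointing down, gripper open.
Joint ranges: [-2.72, 2.72], [-1.05, 1.87], [-1.09, 1.28], [-1.99, 2.15], [-1.42, 1.44], [-3.14, 3.14]. Speed limits (rad/s): [2.79, 2.79, 3.14, 3.14, 3.14, 3.14].

## Interface

Orientations are given as a unit quaternion [x, y, z, w].
In Python, from workcell import bot gives the robot as it stands.
- The arm moves only by the tool carry_out, never from a script. Its argument "increments" is one flat list of numbers, 5 for each row, row after row: the finger opening in cm, from 0 to 8.54, then the shift along the tool's x, y, z in cm, then the turn about the tool's z in rad. A call has exactly 5 rows; each row shifts and turns the commanded pose from where the row before left it, along the tool's axes as they then stand; what a row does not reach is not made up. A row lasts 1/8 s, in which the tool goes at most 62.5 mm and 10.7 degrees, less where a joint would pass 70% of its speed; a pose out of reach is approached as far as the arm can. A call with a gripper value outside its range is refused whole. The fingers move at their own pace and stop on an object; the grip force is fixed at half the most. Time passes only in rows, so rows that do not move let the fingers close, or fill a call up. It gives the time, the measured TCP pose, the force, the opening and the grip force at its end, in the units of the state.
- bot.get_obs(): the state, without advancing time (a new reading comes with each control period).
- bot.camera(name): name is "side" or "top" or "wrist"; returns a dict with "pixels" (420x560x3 uint8, blue, green, red), "range_z" (420x560 float32, m along the optical axis (not along the pixel's ray), 0 where there is no reading), "mtx" (3x3 intrinsics, pixels), "eye" and "attitude" of the camera in the world. Camera axes: x right, y down, z forward; pixel columns grow to the right and rows downward; lengths in m; the calibration is good to about 2 mm. A picture is of the moment at which its call begins.
- bot.job_done(): hands the job in; it is judged then, once.
Trained networks look in a picture, given as the dict that the camera call returned (one of the last four; its "shot" number tells which), for a name from the list of things; names that differ only in an ending like _2 or _b are one class to them, and where a whole thing is asked for, a point or a joint stands for the part that bears it (a point fixed in the world has none). Each returns a list of dicts, best first, with "p" (0 to 1); they miss things now and then, are a little off and sometimes report something else, mostly with a low value. They report only what shows in the picture. A call takes as long as a camera call. They do not tell look-alikes from the thing itself.
- bot.find_in(picture, name): "xyz" ([x, y, z] in m, in the coordinates of the camera as it stood for that picture, good to about 4 mm: the middle of the surface that is visible of it).
- bot.regions_of(picture, name): "mask" (420x560 bool, what is visible of it).
- bot.place_of(picture, name): "xyz" ([x, y, z] in m, in the coordinates of the camera as it stood for that picture, good to about 4 mm: a listed point, or the origin of a listed thing).
The state is a dict: "clock": time; "joint_pos": joint angles; "joint_vel": joint speeds; "tau": joint torques, N m; "eef_pos": TCP position; "tool_rot": TCP orientation; "ft_force": force on the tool from outside, world axes, zero at the start; "ft_torque": the same for the moment, N m; "grip_width": finger opening in m; "grasp_force": force on a finger pad.
Only numpy, scipy, OpenCV 4.12 (cv2) and the standard library are available. Lean on these libraries where they do the work, as an engineer would, in place of code of your own. Each camera call takes 0.05 s, during which the arm holds its last target. There are 200 camera calls.

## Task

The narrow scraper has been put in the wide scraper's slot (the longest slot of the wooden tool block), and the wide scraper has been left standing in the grey parts tray. Slide each scraper blade-down into the slot that matches its blade, the narrow one in the short middle slot and the wide one in the longest slot, fully home and standing upright. Lower the blades gently, never ram them against the block or drop a scraper over on its side, and leave everything else on the desk where it is.

Things in the scene. Friction and masses are not known exactly. Their poses are not given: they have to be found in the camera images.
- wide: wide scraper, 120 g: upright steel blade 110 mm wide (along its y), 3 mm thick (x), 70 mm tall, with a black plastic handle bar on top, 110 mm (y) x 16 mm (x) x 22 mm tall (70 to 92 mm above the origin). Origin: middle of the blade's lower edge; z up towards the handle. It starts standing blade-down in one of the two lanes of the tray, perhaps leaning a few degrees; either lane
- wide_handle (a point): centre of the wide scraper's handle bar, 81 mm above the blade's lower edge; grip it across its 16 mm thickness (x)
- narrow: narrow scraper, 80 g: the same but 70 mm wide (blade 70 x 3 x 70 mm, handle 70 x 16 x 22 mm). Origin: middle of the blade's lower edge; z up towards the handle, y along the blade's width. It starts standing in the block's longest slot, perhaps leaning a few degrees
- narrow_handle (a point): centre of the narrow scraper's handle bar, 81 mm above the blade's lower edge
- block: fixed light wooden tool block, 160 mm (x) x 140 mm (y) x 50 mm tall, with three parallel vertical slots in its top along its y, 56 mm apart: each 6 mm wide and 40 mm deep with a 2 mm chamfer at the mouth. Origin: centre of its underside, z up. The slots are 116, 76 and 96 mm long, from its -x side to its +x side. The block is on the left or on the right of the desk
- block_hole0 (a point): centre of the mouth (top face) of the longest slot, 116 mm, at block x = -56 mm; the slot runs along block y; its floor is 40 mm lower. The wide scraper's own slot
- block_hole1 (a point): centre of the mouth of the short middle slot, 76 mm long, at block x = 0; its floor is 40 mm lower. The narrow scraper's own slot, empty at the start
- block_hole2 (a point): centre of the mouth of the medium slot, 96 mm long, at block x = +56 mm, which holds the bare steel plate
- tray: fixed grey plastic tray, 170 mm (x) x 160 mm (y) x 30 mm tall, floor 5 mm thick, with two lanes along its y at x = -34 and +34 mm, each 6 mm wide between ribs that reach 32 mm high. Origin: centre of its underside. On the other side of the desk from the block
- spreader: white plastic spreader plate, 90 mm wide, 4 mm thick, 69 mm tall with a 7 mm thick top bead, no handle, standing in the tray's other lane. Origin: middle of its lower edge. Leave it
- steelplate: bare steel plate, 90 mm wide, 3 mm thick, 65 mm tall, no handle, standing in the block's medium slot. Origin: middle of its lower edge. Leave it
- primer: tall grey plastic bottle, diameter 54 mm, 165 mm tall, standing between block and tray. Origin: centre of its underside. Leave it
- jar: small glass jar with a screw-top lid, diameter 62 mm, 75 mm tall, standing between block and tray. Origin: centre of its underside. Leave it
- tweezers: steel tweezers, about 130 mm long, 19 mm wide, 8 mm high, lying on the green mat (260 x 150 x 3 mm) at the left of the desk. Origin: middle, on the underside. Leave them
- figbase: red round figure base, diameter 64 mm, 8 mm high, lying at the right of the desk. Origin: centre of its underside. Leave it
There are look-alikes about, which are no part of the job. Leave any blue look-alike of the narrow alone.

How it is judged:
By the outcome, as a careful person would: the job done as asked, in the order asked, and still so for the second after the job is handed in, with the robot touching nothing.
It also fails if it takes over 72 s, if anything falls off the work surface, if the arm or the gripper's body presses on something with over 40 N, if the wrist force passes 120 N, or if a joint passes its speed limit or range.

## Working session

There is one attempt and no reset: what is moved stays moved. The work goes in short steps, Python scripts to look and compute and a tool call to move; the robot and the scene stay as the last step left them, time stands still between calls to the robot, and variables do not carry over. Pictures are saved under pics/ and viewed, at most 10 in all, crops included, and the job is handed in when it is done.

Besides the shell and the picture viewer there is one more tool, called after ">>>" in YAML: its name, and indented under it one key for each argument. carry_out: Moves the arm, as the interface text tells. Its arguments: {"type":"object","properties":{"increments":{"type":"array","items":{"type":"number"}}},"required":["increments"]}

```bash
mkdir -p pics; ls; cat > h.py <<'E'
import numpy as np, cv2
from scipy.spatial.transform import Rotation as R
from workcell import bot
def T(c):
    a=np.array(c["attitude"],float)
    M=R.from_quat(a).as_matrix() if a.shape==(4,) else a
    return M,np.array(c["eye"],float)
def w(c,p):
    M,e=T(c); return M@np.array(p)+e
def cloud(c,mask=None):
    z=c["range_z"]; K=np.array(c["mtx"]); v,u=np.nonzero((z>0)&(mask if mask is not None else True)); d=z[v,u]
    P=np.c_[(u-K[0,2])/K[0,0]*d,(v-K[1,2])/K[1,1]*d,d]; M,e=T(c); return P@M.T+e,u,v
E
python3 - <<'E'
from h import *
o=bot.get_obs();print(o)
ims=[]
for n in("top","side"):
    c=bot.camera(n); cv2.imwrite(f"pics/{n}0.png",c["pixels"]); print(n,c["eye"],c["attitude"],c["shot"])
    for k in("wide_handle","narrow_handle","block_hole0","block_hole1","block_hole2","block","tray","primer","jar"):
        for r in bot.place_of(c,k)[:2]: print(k,round(r["p"],2),w(c,r["xyz"]).round(3))
E
```

```text
pics
{'clock': 0.0, 'joint_pos': array([-1.31397996e+00,  2.41419540e-01,  3.70434270e-03,  1.33521751e+00,
        3.59269490e-05,  1.57079449e+00]), 'joint_vel': array([ 0.00201875, -0.00057933,  0.00082234, -0.00126648,  0.00031829,
       -0.00070888]), 'tau': array([ 3.31550355e-04, -3.72317111e+01,  2.52408028e+01,  1.70394592e-02,
       -1.05271949e-04, -1.08523503e-05]), 'eef_pos': array([ 0.12684692, -0.48297096,  0.23040211]), 'tool_rot': array([ 9.91766311e-01,  1.28056409e-01, -1.18971051e-04, -1.06169517e-03]), 'ft_force': array([ 0.07413852,  0.00852605, -0.24176093]), 'ft_torque': array([-0.02089384,  0.03632712, -0.04043919]), 'grasp_force': 0.0, 'grip_width': 0.08556611281972241}
top [ 0.29911713 -0.01844831  1.2191356 ] [-0.69656522  0.7117347  -0.06093617  0.06721155] 1
wide_handle 0.93 [ 0.555 -0.178  0.089]
narrow_handle 0.72 [0.464 0.199 0.091]
narrow_handle 0.48 [0.366 0.099 0.081]
block_hole0 0.76 [0.459 0.214 0.053]
block_hole0 0.74 [0.571 0.199 0.051]
block_hole1 0.76 [0.459 0.214 0.053]
block_hole1 0.74 [0.571 0.199 0.051]
block_hole2 0.76 [0.459 0.214 0.053]
block_hole2 0.74 [0.571 0.199 0.051]
block 0.69 [0.511 0.209 0.004]
primer 0.71 [ 0.611 -0.004 -0.001]
jar 0.77 [ 0.459 -0.008  0.   ]
side [-0.02000705  0.71179098  1.01890903] [-0.26832788  0.89100556 -0.34743293  0.1157566 ] 2
wide_handle 0.73 [ 0.559 -0.177  0.086]
narrow_handle 0.77 [0.367 0.1   0.083]
narrow_handle 0.74 [0.46  0.196 0.094]
block_hole0 0.7 [0.515 0.207 0.049]
block_hole0 0.69 [0.46  0.211 0.049]
block_hole1 0.7 [0.515 0.207 0.049]
block_hole1 0.69 [0.46  0.211 0.049]
block_hole2 0.7 [0.515 0.207 0.049]
block_hole2 0.69 [0.46  0.211 0.049]
block 0.58 [0.515 0.207 0.001]
tray 0.61 [ 0.524 -0.185 -0.   ]
```

View pics/top0.png

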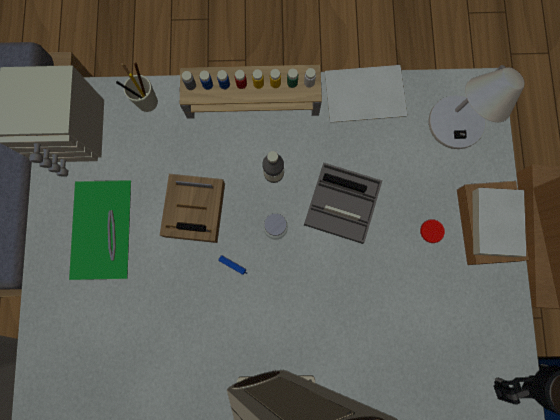

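View pics/side0.png

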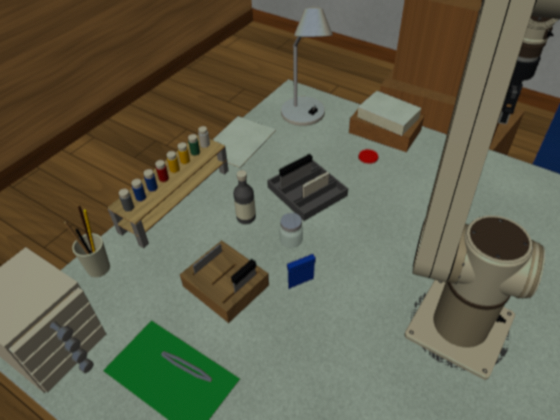

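The top view shows the block (193,208) on the left with the black narrow scraper in the front, longest slot (192,227). The wide scraper is in the tray's far lane (345,182). The blue look-alike is loose at (232,264), with the primer at (273,165) and the jar at (276,225). The side view agrees.

```bash
cat >> h.py <<'E'
def rect(P2):
    (c,s,a)=cv2.minAreaRect((P2*1000).astype(np.float32)); b=cv2.boxPoints((c,s,a))
    e=[b[1]-b[0],b[2]-b[1]]; l=max(e,key=np.linalg.norm); 
    if l[1]<0: l=-l
    return np.array(c)/1000,sorted(s),np.degrees(np.arctan2(l[1],l[0]))
def sel(P,x,y,z): return P[(abs(P[:,0]-x[0])<x[1])&(abs(P[:,1]-y[0])<y[1])&(P[:,2]>z[0])&(P[:,2]<z[1])]
def go(p,ang):
    """cm shift in tool axes to reach world p, turn so that tool y is along ang(deg) mod 180"""
    o=bot.get_obs(); M=R.from_quat(o["tool_rot"]).as_matrix(); d=M.T@(np.array(p)-o["eef_pos"])*100
    ya=np.degrees(np.arctan2(M[1,1],M[0,1])); t=(ang-ya+90)%180-90
    print("shift cm",d.round(2),"turn(rad about tool z)",round(float(-np.radians(t)),3),"now yaw",round(float(ya),1),"eef",o["eef_pos"].round(4),"j",o["joint_pos"].round(2),"t",o["clock"])
E
python3 - <<'E'
from h import *
c=bot.camera("top"); P,u,v=cloud(c)
for n,a in dict(narrow=((.464,.03),(.199,.06),(.082,.12)),block=((.515,.12),(.209,.12),(.04,.056)),wide=((.557,.05),(-.178,.09),(.075,.12)),plate=((.571,.03),(.2,.08),(.062,.085)),tray=((.52,.14),(-.185,.14),(.02,.036)),primer=((.611,.06),(-.004,.05),(.1,.2))).items():
    Q=sel(P,*a); print(n,len(Q),rect(Q[:,:2]),Q[:,2].mean().round(4))
go([.45,.2,.25],0)
E
```

```text
narrow 217 (array([0.45674902, 0.1977674 ]), [16.38856315612793, 70.07355499267578], np.float32(82.25636)) 0.1005
block 3051 (array([0.51473303, 0.20624319]), [141.71871948242188, 160.9267120361328], np.float32(172.72247)) 0.0499
wide 355 (array([ 0.55877136, -0.17845625]), [18.13555908203125, 109.14703369140625], np.float32(71.57285)) 0.0944
plate 80 (array([0.56935187, 0.19624915]), [4.3268327713012695, 88.03480529785156], np.float32(83.61105)) 0.0722
tray 969 (array([ 0.5221015 , -0.18166281]), [160.4545135498047, 171.09107971191406], np.float32(160.9744)) 0.0292
primer 363 (array([ 0.60601709, -0.00309727]), [47.38798141479492, 52.25170135498047], np.float32(94.31042)) 0.1285
shift cm [ 48.6  -57.92  -1.87] turn(rad about tool z) -1.314 now yaw -75.3 eef [ 0.127  -0.4836  0.2313] j [-1.31  0.24  0.01  1.34  0.    1.57] t 1.05
```

>>> carry_out:
  increments: [4, 0, 0, 0, -0.169, 4, 0, 0, 0, -0.169, 4, 0, 0, 0, -0.169, 4, 0, 0, 0, -0.169, 4, 0, 0, 0, -0.169]

```text
clock: 1.68
eef_pos: [0.127, -0.4836, 0.2313]
tool_rot: [0.851, 0.526, 0.0, -0.0]
ft_force: [0.0, -1.0, -0.7]
grip_width: 0.0403
grasp_force: 0.0
```

>>> carry_out:
  increments: [4, 0, 0, 0, -0.169, 4, 0, 0, 0, -0.169, 4, 5.53, 1.83, 0, 0, 4, 5.53, 1.83, 0, 0, 4, 5.53, 1.83, 0, 0]

```text
clock: 2.3
eef_pos: [0.2036, -0.3249, 0.2313]
tool_rot: [0.752, 0.659, 0.0, 0.0]
ft_force: [0.9, 0.8, 0.8]
grip_width: 0.0401
grasp_force: 0.0
```

>>> carry_out:
  increments: [4, 5.53, 1.83, 0, 0, 4, 5.53, 1.83, 0, 0, 4, 5.53, 1.83, 0, 0, 4, 5.53, 1.83, 0, 0, 4, 5.53, 1.83, 0, 0]

```text
clock: 2.92
eef_pos: [0.3307, -0.0624, 0.2318]
tool_rot: [0.752, 0.659, 0.001, 0.001]
ft_force: [1.2, -0.2, -0.1]
grip_width: 0.0402
grasp_force: 0.0
```

>>> carry_out:
  increments: [4, 5.53, 1.83, 0, 0, 4, 5.53, 1.83, 0, 0, 4, 5.53, 1.83, 0, 0, 4, 5.53, 1.83, 0, 0, 4, 5.53, 1.83, 0, 0]

```text
clock: 3.55
eef_pos: [0.4574, 0.2001, 0.2315]
tool_rot: [0.752, 0.66, 0.0, 0.0]
ft_force: [0.9, -0.9, 0.4]
grip_width: 0.0402
grasp_force: 0.0
```

```bash
python3 - <<'E'
from h import *
c=bot.camera("wrist"); cv2.imwrite("pics/w1.png",c["pixels"]); P,u,v=cloud(c)
for n,a in dict(narrow=((.457,.03),(.198,.06),(.082,.12)),block=((.515,.12),(.209,.12),(.04,.056)),plate=((.571,.03),(.2,.08),(.062,.085))).items():
    Q=sel(P,*a); print(n,len(Q),rect(Q[:,:2]) if len(Q) else 0,Q[:,2].mean().round(4))
go([.457,.198,.075],-7.5)
E
```

```text
narrow 1696 (array([0.45777438, 0.19804768]), [15.963851928710938, 70.64006805419922], np.float32(82.299255)) 0.1015
block 21979 (array([0.51521112, 0.20623444]), [139.73825073242188, 160.8893585205078], np.float32(172.52896)) 0.0501
plate 908 (array([0.57002557, 0.19747253]), [4.130578517913818, 89.93364715576172], np.float32(82.48756)) 0.0712
shift cm [-0.94 -0.27 15.54] turn(rad about tool z) 0.005 now yaw -7.2 eef [0.4605 0.2062 0.2304] j [0.42 0.25 0.01 1.33 0.   2.12] t 3.6
```

View pics/w1.png

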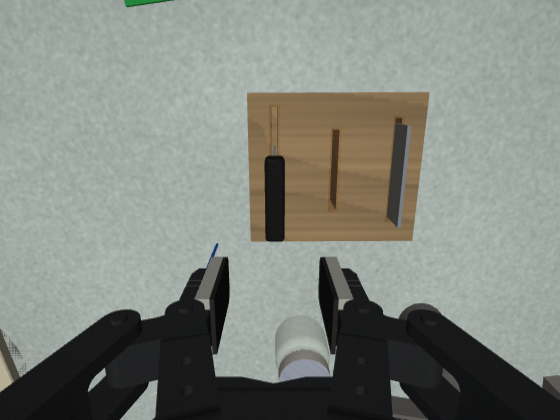

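The wrist view shows the narrow handle at (275,198) in the long slot, the empty middle slot at (335,170) and the steel plate at (400,175). Next I rectify the block's top face to pin down the slot mouths.

```bash
cat >> h.py <<'E'
def rectify(c,cen,yaw,z=.05,half=(.09,.08),s=4000):
    """metric view of plane z: rows=block y (down = -y), cols=block x; s px per m"""
    M,e=T(c); K=np.array(c["mtx"]); a=np.radians(yaw)
    X=np.arange(-half[0],half[0],1/s); Y=np.arange(half[1],-half[1],-1/s); gx,gy=np.meshgrid(X,Y)
    W=np.stack([cen[0]+gx*np.cos(a)-gy*np.sin(a),cen[1]+gx*np.sin(a)+gy*np.cos(a),np.full_like(gx,z)],-1)
    q=(W-e)@M; q=q@K.T
    return cv2.remap(c["pixels"],(q[...,0]/q[...,2]).astype(np.float32),(q[...,1]/q[...,2]).astype(np.float32),cv2.INTER_LINEAR)
E
python3 - <<'E'
from h import *
c=bot.camera("wrist"); im=rectify(c,(.5152,.2062),-7.4); cv2.imwrite("pics/r1.png",im)
P,u,v=cloud(c); Q=sel(P,(.515,.12),(.209,.12),(.047,.053)); print(rect(Q[:,:2])); Q=sel(P,(.457,.03),(.198,.06),(.095,.12)); print(rect(Q[:,:2]),np.polyfit(Q[:,1],Q[:,2],1))
go([.4577,.198,.072],-7.6)
E
```

```text
(array([0.51528894, 0.20610013]), [140.3911895751953, 160.75526428222656], np.float32(172.86407))
(array([0.45785611, 0.1986396 ]), [15.825502395629883, 69.2298355102539], np.float32(82.24532)) [-0.0036064   0.10251314]
shift cm [-0.51 -0.04 15.82] turn(rad about tool z) 0.007 now yaw -7.2 eef [0.4587 0.2027 0.2303] j [0.42 0.24 0.01 1.33 0.   2.11] t 3.65
```

View pics/r1.png

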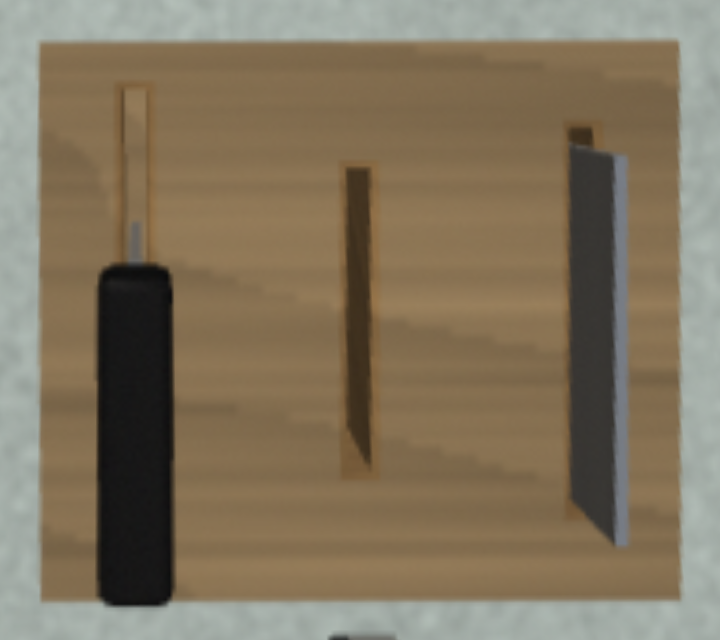

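>>> carry_out:
  increments: [4, 0, 0, 3, 0, 4, 0, 0, 3, 0, 4, 0, 0, 2, 0, 4, 0, 0, 0, 0, 4, 0, 0, 0, 0]

```text
clock: 4.28
eef_pos: [0.4572, 0.1979, 0.1523]
tool_rot: [0.752, 0.659, 0.001, 0.0]
ft_force: [0.8, -0.4, 0.9]
grip_width: 0.0401
grasp_force: 0.0
```

```bash
python3 - <<'E'
from h import *
go([.4578,.1985,.072],-7.7)
E
```

```text
shift cm [0.06 0.04 8.03] turn(rad about tool z) 0.003 now yaw -7.5 eef [0.4572 0.1979 0.1523] j [ 0.41  0.29 -0.15  1.14 -0.    2.11] t 4.275
```

>>> carry_out:
  increments: [4, 0.06, 0.05, 2.5, 0, 4, 0, 0, 2.5, 0, 4, 0, 0, 2, 0, 4, 0, 0, 1, 0, 4, 0, 0, 0, 0]

```text
clock: 4.9
eef_pos: [0.4575, 0.1986, 0.0716]
tool_rot: [0.752, 0.659, 0.0, 0.0]
ft_force: [0.8, 0.1, 0.1]
grip_width: 0.0402
grasp_force: 0.0
```

>>> carry_out:
  increments: [3, 0, 0, 0, 0, 2, 0, 0, 0, 0, 1, 0, 0, 0, 0, 1, 0, 0, 0, 0, 1, 0, 0, 0, 0]

```text
clock: 5.52
eef_pos: [0.4582, 0.199, 0.0723]
tool_rot: [0.752, 0.659, 0.001, 0.0]
ft_force: [0.2, 0.4, 6.2]
grip_width: 0.0149
grasp_force: 59.1
```

>>> carry_out:
  increments: [1, 0, 0, -0.5, 0, 1, 0, 0, -1.5, 0, 1, 0, 0, -2, 0, 1, 0, 0, -2, 0, 1, 0, 0, -1.5, 0]

```text
clock: 6.15
eef_pos: [0.4574, 0.1987, 0.1478]
tool_rot: [0.752, 0.659, 0.0, 0.0]
ft_force: [-0.5, 0.4, -1.4]
grip_width: 0.0151
grasp_force: 58.8
```

```bash
python3 - <<'E'
from h import *
o=bot.get_obs(); print(o["ft_force"],o["grip_width"],o["grasp_force"])
c=bot.camera("side"); P,u,v=cloud(c); e=o["eef_pos"]
cv2.imwrite("pics/s2.png",cv2.resize(c["pixels"][200:340,160:320],None,fx=4,fy=4))
c=bot.camera("wrist"); P,u,v=cloud(c); g=c["pixels"].max(2)
Q=sel(P,(e[0],.04),(e[1],.06),(.145,.18)); print(len(Q),rect(Q[:,:2]) if len(Q) else 0)
cv2.imwrite("pics/w2.png",c["pixels"])
go([.5152,.2062,.142],-7.4)
E
```

```text
[-0.4567089   0.36560118 -1.43158093] 0.015084615845454645 58.82910132408142
8101 (array([0.46013586, 0.2009077 ]), [40.36269760131836, 65.73440551757812], np.float32(101.405075))
shift cm [1.44 5.53 0.66] turn(rad about tool z) -0.002 now yaw -7.5 eef [0.4585 0.1991 0.1484] j [ 0.41  0.29 -0.15  1.13  0.    2.11] t 6.25
```

View pics/s2.png

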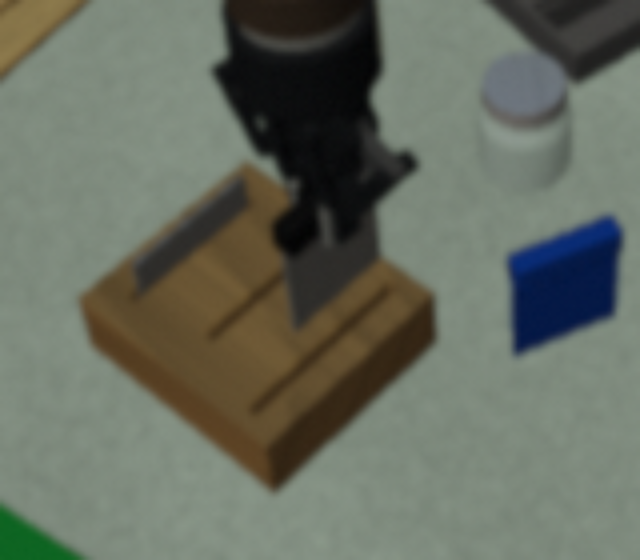

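View pics/w2.png

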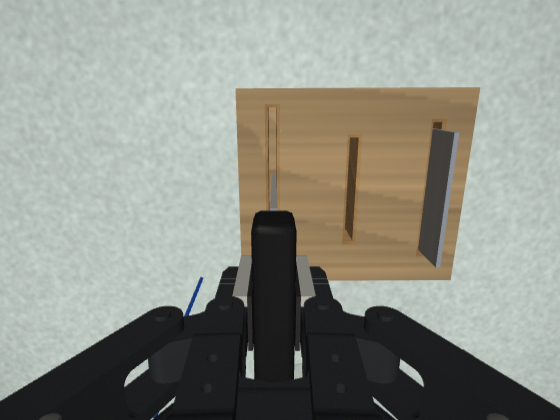

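The narrow scraper hangs straight from the fingers, with its blade clear of the block. The middle slot is visible at (352,190). Moving over it.

>>> carry_out:
  increments: [1, 0.4, 1.4, 0, 0, 1, 0.4, 1.6, 0, 0, 1, 0.4, 1.6, 0, 0, 1, 0.22, 0.9, 0, 0, 1, 0, 0, 0, 0]

```text
clock: 6.88
eef_pos: [0.5141, 0.2054, 0.1453]
tool_rot: [0.752, 0.659, -0.001, -0.0]
ft_force: [0.3, -0.2, -1.0]
grip_width: 0.015
grasp_force: 58.9
```

>>> carry_out:
  increments: [1, 0, 0, 0, 0, 1, 0, 0, 0, 0, 1, 0, 0, 0, 0, 1, 0, 0, 0, 0, 1, 0, 0, 0, 0]

```text
clock: 7.5
eef_pos: [0.5137, 0.2055, 0.1465]
tool_rot: [0.752, 0.659, 0.0, 0.0]
ft_force: [-0.0, 0.3, -0.4]
grip_width: 0.0151
grasp_force: 58.9
```

```bash
cat >> h.py <<'E'
def held(c,half):
    """held handle in tool frame, from its black pixels at handle height: far end along tool x, lateral middle (mm)"""
    o=bot.get_obs(); M=R.from_quat(o["tool_rot"]).as_matrix(); P,u,v=cloud(c); q=(P-o["eef_pos"])@M*1000
    k=(c["pixels"][v,u].max(1)<70)&(abs(q[:,1])<14)&(q[:,2]<-24)&(q[:,2]>-40)&(q[:,0]>14)&(q[:,0]<half+15)
    q=q[k]; print("far end",np.percentile(q[:,0],99),"expect",half,"lat",(np.percentile(q[:,1],2)+np.percentile(q[:,1],98))/2,"top z near/far",[np.median(q[abs(q[:,0]-a)<3,2]) for a in(20,half-6)],len(q))
E
python3 - <<'E'
from h import *
c=bot.camera("wrist"); held(c,35)
P,u,v=cloud(c); Q=sel(P,(.515,.12),(.209,.12),(.047,.053)); print(rect(Q[:,:2]))
cv2.imwrite("pics/r3.png",rectify(c,(.5152,.2062),-7.4)); go([.5152,.2062,.142],-7.4)
E
```

```text
far end 34.294874823644015 expect 35 lat -0.5118004183609326 top z near/far [np.float64(-29.738146363784402), np.float64(-29.71824588290209)] 2535
(array([0.51490515, 0.20603345]), [140.63755798339844, 160.85214233398438], np.float32(172.65636))
shift cm [0.09 0.14 0.44] turn(rad about tool z) -0.002 now yaw -7.5 eef [0.5137 0.2055 0.1464] j [ 0.38  0.39 -0.01  1.17 -0.    2.08] t 7.55
```

>>> carry_out:
  increments: [1, 0.12, 0.15, 0, 0, 1, 0, 0, 1.2, 0, 1, 0, 0, 1.2, 0, 1, 0, 0, 0.6, 0, 1, 0, 0, 0, 0]

```text
clock: 8.18
eef_pos: [0.5147, 0.2062, 0.1153]
tool_rot: [0.752, 0.659, -0.001, -0.0]
ft_force: [1.1, 0.3, -2.6]
grip_width: 0.015
grasp_force: 58.9
```

>>> carry_out:
  increments: [1, 0, 0, 0, 0, 1, 0, 0, 0.2, 0, 1, 0, 0, 0.3, 0, 1, 0, 0, 0.3, 0, 1, 0, 0, 0.2, 0]

```text
clock: 8.8
eef_pos: [0.5153, 0.2064, 0.106]
tool_rot: [0.752, 0.659, -0.0, -0.0]
ft_force: [0.2, -0.3, -0.8]
grip_width: 0.0151
grasp_force: 58.9
```

>>> carry_out:
  increments: [1, 0, 0, 0.4, 0, 1, 0, 0, 0.5, 0, 1, 0, 0, 0.6, 0, 1, 0, 0, 0.6, 0, 1, 0, 0, 0.4, 0]

```text
clock: 9.43
eef_pos: [0.5151, 0.2064, 0.0807]
tool_rot: [0.752, 0.659, -0.0, -0.0]
ft_force: [-0.3, -0.2, -0.8]
grip_width: 0.0151
grasp_force: 58.9
```

>>> carry_out:
  increments: [1, 0, 0, 0.3, 0, 1, 0, 0, 0.2, 0, 1, 0, 0, 0.1, 0, 1, 0, 0, 0.1, 0, 1, 0, 0, 0, 0]

```text
clock: 10.05
eef_pos: [0.5154, 0.2065, 0.0743]
tool_rot: [0.752, 0.659, 0.0, 0.0]
ft_force: [-0.1, -0.3, -0.6]
grip_width: 0.0155
grasp_force: 58.9
```

>>> carry_out:
  increments: [1, 0, 0, 0.1, 0, 1, 0, 0, 0, 0, 1, 0, 0, 0.05, 0, 1, 0, 0, 0, 0, 1, 0, 0, 0, 0]

```text
clock: 10.68
eef_pos: [0.5154, 0.2065, 0.0728]
tool_rot: [0.752, 0.659, -0.0, 0.0]
ft_force: [-0.2, 0.3, -0.3]
grip_width: 0.0152
grasp_force: 58.9
```

>>> carry_out:
  increments: [1, 0, 0, 0.05, 0, 1, 0, 0, 0, 0, 1, 0, 0, 0.05, 0, 1, 0, 0, 0, 0, 1, 0, 0, 0, 0]

```text
clock: 11.3
eef_pos: [0.5155, 0.2065, 0.0723]
tool_rot: [0.752, 0.659, 0.0, 0.0]
ft_force: [-1.6, -1.2, 5.1]
grip_width: 0.0155
grasp_force: 59.7
```

>>> carry_out:
  increments: [2, 0, 0, 0, 0, 3, 0, 0, 0, 0, 3.5, 0, 0, 0, 0, 3.5, 0, 0, -2, 0, 3.5, 0, 0, -3, 0]

```text
clock: 11.92
eef_pos: [0.5144, 0.2061, 0.121]
tool_rot: [0.752, 0.659, -0.002, -0.001]
ft_force: [0.8, 0.4, 0.6]
grip_width: 0.035
grasp_force: 0.0
```

>>> carry_out:
  increments: [4, 0, 0, -4, 0, 4, 0, 0, -4, 0, 4, 0, 0, -4, 0, 4, -5.37, 1.33, 0, 0, 4, -5.37, 1.33, 0, 0]

```text
clock: 12.55
eef_pos: [0.5282, 0.0961, 0.2424]
tool_rot: [0.751, 0.66, 0.001, 0.001]
ft_force: [0.7, 0.3, -0.1]
grip_width: 0.04
grasp_force: 0.0
```

>>> carry_out:
  increments: [4, -5.37, 1.33, 0, 0, 4, -5.37, 1.33, 0, 0, 4, -5.37, 1.33, 0, 0, 4, -5.37, 1.33, 0, 0, 4, -5.37, 1.33, 0, 0]

```text
clock: 13.18
eef_pos: [0.5586, -0.1801, 0.2417]
tool_rot: [0.752, 0.659, 0.0, 0.0]
ft_force: [0.3, 0.4, -0.3]
grip_width: 0.0399
grasp_force: 0.0
```

>>> carry_out:
  increments: [4, 0, 0, 0, 0.1, 4, 0, 0, 0, 0.1, 4, 0, 0, 0, 0, 4, 0, 0, 0, 0, 4, 0, 0, 0, 0]

```text
clock: 13.8
eef_pos: [0.5586, -0.1781, 0.2418]
tool_rot: [0.814, 0.581, -0.0, 0.0]
ft_force: [-0.4, 0.0, -0.4]
grip_width: 0.0398
grasp_force: 0.0
```

```bash
python3 - <<'E'
from h import *
c=bot.camera("top"); P,u,v=cloud(c); Q=sel(P,(.515,.03),(.206,.06),(.082,.12)); print("narrow",len(Q),rect(Q[:,:2]),Q[:,2].mean())
c=bot.camera("wrist"); P,u,v=cloud(c); cv2.imwrite("pics/w3.png",c["pixels"])
dk=c["pixels"][v,u].max(1)<60
for zl in(.075,.088):
    Q=sel(P,(.5588,.04),(-.1785,.08),(zl,.115)); print("wide",len(Q),rect(Q[:,:2]),np.percentile(Q[:,2],[5,50,95]))
Q=sel(P,(.5588,.05),(-.1785,.08),(.088,.115)); A=np.c_[Q[:,:2]-Q[:,:2].mean(0),np.ones(len(Q))]; print("tilt",np.linalg.lstsq(A,Q[:,2],rcond=None)[0])
Q=sel(P,(.522,.14),(-.182,.14),(.027,.036)); print("tray",rect(Q[:,:2]))
go([.5588,-.1785,.068],-18.5)
E
```

```text
narrow 216 (array([0.51439368, 0.20568073]), [16.95785140991211, 70.50570678710938], np.float32(82.0005)) 0.10039470759569369
wide 2396 (array([ 0.56034082, -0.1782496 ]), [16.00739097595215, 109.28137969970703], np.float32(71.017555)) [0.09465707 0.09697199 0.09826751]
wide 2380 (array([ 0.56046741, -0.17834308]), [16.009872436523438, 109.14998626708984], np.float32(70.81915)) [0.09478641 0.09697618 0.09827341]
tilt [ 0.00826652 -0.00318373  0.09682921]
tray (array([ 0.52312085, -0.18145563]), [160.47677612304688, 170.54452514648438], np.float32(160.9429))
shift cm [-0.03  0.03 17.39] turn(rad about tool z) -0.007 now yaw -18.9 eef [ 0.5586 -0.1781  0.2419] j [-0.31  0.41  0.27  1.43 -0.    1.59] t 13.9
```

View pics/w3.png

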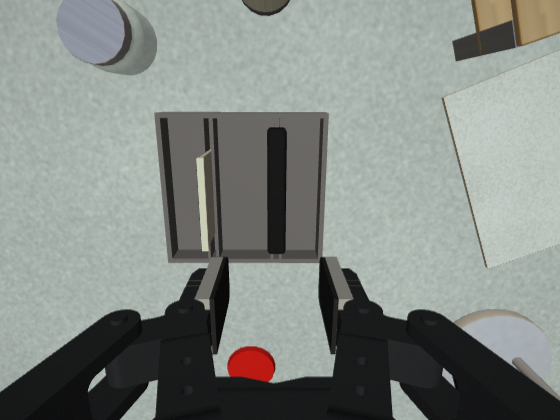

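The wrist view shows the wide handle at (277,190) upright in the lane, with the white spreader at (205,200) well clear. The narrow scraper is fully home.

>>> carry_out:
  increments: [4, 0.03, 0.17, 3, 0, 4, 0, 0, 4, 0, 4, 0, 0, 3, 0, 4, 0, 0, 2, 0, 4, 0, 0, 0, 0]

```text
clock: 14.52
eef_pos: [0.5588, -0.178, 0.12]
tool_rot: [0.814, 0.581, -0.001, -0.002]
ft_force: [-1.0, -1.3, -0.1]
grip_width: 0.0398
grasp_force: 0.0
```

>>> carry_out:
  increments: [4, 0, 0, 1.5, 0, 4, 0, 0, 2, 0, 4, 0, 0, 1.5, 0, 4, 0, 0, 0.4, 0, 4, 0, 0, 0, 0]

```text
clock: 15.15
eef_pos: [0.5604, -0.1787, 0.0679]
tool_rot: [0.814, 0.581, 0.0, 0.0]
ft_force: [-0.4, 0.5, 0.1]
grip_width: 0.0402
grasp_force: 0.0
```

>>> carry_out:
  increments: [3, 0, 0, 0, 0, 2, 0, 0, 0, 0, 1, 0, 0, 0, 0, 1, 0, 0, 0, 0, 1, 0, 0, 0, 0]

```text
clock: 15.78
eef_pos: [0.5609, -0.1788, 0.0686]
tool_rot: [0.814, 0.581, 0.001, 0.001]
ft_force: [-0.7, -0.6, 5.4]
grip_width: 0.0152
grasp_force: 59.0
```

>>> carry_out:
  increments: [1, 0, 0, -0.5, 0, 1, 0, 0, -1.5, 0, 1, 0, 0, -2.5, 0, 1, 0, 0, -3.5, 0, 1, 0, 0, -3.5, 0]

```text
clock: 16.4
eef_pos: [0.5596, -0.1784, 0.1841]
tool_rot: [0.814, 0.581, -0.0, -0.001]
ft_force: [0.9, -0.5, -2.1]
grip_width: 0.0146
grasp_force: 59.1
```

>>> carry_out:
  increments: [1, 0, 0, -3.5, 0, 1, 0, 0, -3, 0, 1, 0, 0, -0.5, -0.1, 1, 0, 0, 0, -0.1, 1, 0, 0, 0, 0]

```text
clock: 17.02
eef_pos: [0.5598, -0.1785, 0.2533]
tool_rot: [0.752, 0.659, -0.0, -0.0]
ft_force: [0.1, -0.4, -1.6]
grip_width: 0.0152
grasp_force: 59.1
```

>>> carry_out:
  increments: [1, 2.5, -1, 0, 0, 1, 4.5, -1.8, 0, 0, 1, 4.5, -1.8, 0, 0, 1, 4.5, -1.8, 0, 0, 1, 4.5, -1.8, 0, 0]

```text
clock: 17.65
eef_pos: [0.5048, 0.0367, 0.2529]
tool_rot: [0.753, 0.658, -0.0, -0.0]
ft_force: [0.8, 0.0, -1.1]
grip_width: 0.015
grasp_force: 59.1
```

>>> carry_out:
  increments: [1, 4.5, -1.8, 0, 0, 1, 4.5, -1.8, 0, 0, 1, 4.5, -1.8, 0, 0, 1, 3.6, -1.48, 0, 0, 1, 0, 0, 0, 0]

```text
clock: 18.27
eef_pos: [0.4587, 0.216, 0.2527]
tool_rot: [0.751, 0.66, -0.0, -0.0]
ft_force: [-0.6, 0.3, -0.5]
grip_width: 0.015
grasp_force: 59.1
```

>>> carry_out:
  increments: [1, 0, 0, 3, 0, 1, 0, 0, 3, 0, 1, 0, 0, 2, 0, 1, 0, 0, 0, 0, 1, 0, 0, 0, 0]

```text
clock: 18.9
eef_pos: [0.4605, 0.2135, 0.1738]
tool_rot: [0.752, 0.659, 0.001, 0.0]
ft_force: [0.2, -0.2, -0.7]
grip_width: 0.0151
grasp_force: 59.0
```

```bash
python3 - <<'E'
from h import *
c=bot.camera("wrist"); held(c,55); cv2.imwrite("pics/w4.png",c["pixels"])
P,u,v=cloud(c); Q=sel(P,(.515,.12),(.209,.12),(.047,.053)); print(rect(Q[:,:2]))
go([.4597,.2134,.142],-7.4)
E
```

```text
far end 54.397714679206274 expect 55 lat -0.5468285106894788 top z near/far [np.float64(-28.181231881799356), np.float64(-28.160301990887582)] 5069
(array([0.51511267, 0.20596361]), [140.59097290039062, 160.47898864746094], np.float32(172.7775))
shift cm [-0.05 -0.1   3.21] turn(rad about tool z) -0.003 now yaw -7.6 eef [0.4607 0.2138 0.1741] j [ 0.43  0.29 -0.09  1.2  -0.    2.14] t 18.95
```

View pics/w4.png

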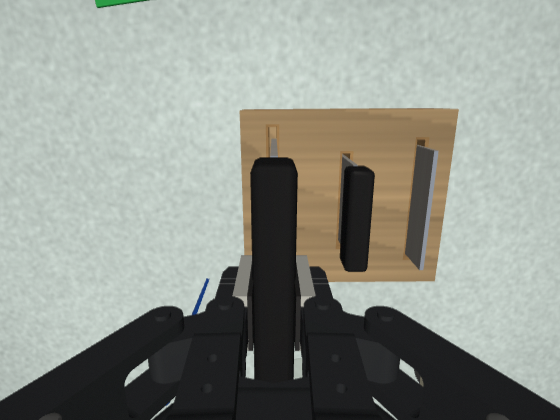

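The wide scraper hangs level above the long slot (272,135), and the narrow one stands home at (357,215).

>>> carry_out:
  increments: [1, 0, -0.1, 1, -0.003, 1, 0, 0, 1.5, 0, 1, 0, 0, 1.5, 0, 1, 0, 0, 1, 0, 1, 0, 0, 0, 0]

```text
clock: 19.58
eef_pos: [0.458, 0.2136, 0.1214]
tool_rot: [0.751, 0.66, -0.001, -0.0]
ft_force: [-0.4, -0.6, -1.1]
grip_width: 0.0149
grasp_force: 59.0
```

>>> carry_out:
  increments: [1, 0, 0, 0, 0, 1, 0, 0, 0, 0, 1, 0, 0, 0, 0, 1, 0, 0, 0.2, 0, 1, 0, 0, 0.1, 0]

```text
clock: 20.2
eef_pos: [0.4588, 0.2139, 0.1197]
tool_rot: [0.751, 0.66, -0.0, 0.0]
ft_force: [0.4, 0.4, -1.1]
grip_width: 0.0152
grasp_force: 59.0
```

>>> carry_out:
  increments: [1, 0, 0.08, 0, 0, 1, 0, 0, 0.2, 0, 1, 0, 0, 0.3, 0, 1, 0, 0, 0.3, 0, 1, 0, 0, 0.3, 0]

```text
clock: 20.82
eef_pos: [0.4596, 0.2138, 0.1085]
tool_rot: [0.751, 0.66, -0.0, -0.0]
ft_force: [0.6, -0.4, -1.0]
grip_width: 0.0149
grasp_force: 59.0
```

>>> carry_out:
  increments: [1, 0, 0, 0.3, 0, 1, 0, 0, 0.4, 0, 1, 0, 0, 0.5, 0, 1, 0, 0, 0.5, 0, 1, 0, 0, 0.3, 0]

```text
clock: 21.45
eef_pos: [0.4595, 0.2138, 0.0883]
tool_rot: [0.751, 0.66, -0.0, -0.0]
ft_force: [0.2, 0.1, -0.8]
grip_width: 0.0152
grasp_force: 59.0
```

>>> carry_out:
  increments: [1, 0, 0, 0.4, 0, 1, 0, 0, 0.4, 0, 1, 0, 0, 0.3, 0, 1, 0, 0, 0.1, 0, 1, 0, 0, 0, 0]

```text
clock: 22.08
eef_pos: [0.4597, 0.2139, 0.0768]
tool_rot: [0.751, 0.66, -0.0, -0.0]
ft_force: [-0.2, 0.2, -1.6]
grip_width: 0.0149
grasp_force: 59.0
```

>>> carry_out:
  increments: [1, 0, 0, 0.1, 0, 1, 0, 0, 0, 0, 1, 0, 0, 0.05, 0, 1, 0, 0, 0, 0, 1, 0, 0, 0, 0]

```text
clock: 22.7
eef_pos: [0.4597, 0.2139, 0.0753]
tool_rot: [0.751, 0.66, 0.0, 0.0]
ft_force: [-0.2, -1.1, -0.6]
grip_width: 0.015
grasp_force: 59.0
```

>>> carry_out:
  increments: [1, 0, 0, 0.05, 0, 1, 0, 0, 0, 0, 1, 0, 0, 0.05, 0, 1, 0, 0, 0, 0, 1, 0, 0, 0, 0]

```text
clock: 23.32
eef_pos: [0.4597, 0.2139, 0.0743]
tool_rot: [0.751, 0.66, -0.0, 0.0]
ft_force: [-0.7, -0.1, -1.8]
grip_width: 0.0153
grasp_force: 59.0
```

>>> carry_out:
  increments: [1, 0, 0, 0.05, 0, 1, 0, 0, 0, 0, 1, 0, 0, 0.05, 0, 1, 0, 0, 0, 0, 1, 0, 0, 0, 0]

```text
clock: 23.95
eef_pos: [0.4598, 0.2139, 0.0736]
tool_rot: [0.751, 0.66, 0.0, 0.0]
ft_force: [-1.6, -1.1, 2.2]
grip_width: 0.0149
grasp_force: 59.6
```

Contact at the expected height: release, rise and check.

>>> carry_out:
  increments: [2, 0, 0, 0, 0, 3, 0, 0, 0, 0, 3.5, 0, 0, 0, 0, 3.5, 0, 0, -2, 0, 3.5, 0, 0, -3, 0]

```text
clock: 24.58
eef_pos: [0.4588, 0.2134, 0.1228]
tool_rot: [0.751, 0.66, -0.001, -0.0]
ft_force: [0.0, -0.2, 0.1]
grip_width: 0.0352
grasp_force: 0.0
```

>>> carry_out:
  increments: [4, 0, 0, -4, 0, 4, 0, 0, -4, 0, 4, -2, 0, -3, 0, 4, -4, 0, 0, 0, 4, -4, 0, 0, 0]

```text
clock: 25.2
eef_pos: [0.447, 0.114, 0.2338]
tool_rot: [0.751, 0.661, 0.001, 0.0]
ft_force: [1.6, -0.2, -0.4]
grip_width: 0.04
grasp_force: 0.0
```

>>> carry_out:
  increments: [4, 0, 0, 0, 0, 4, 0, 0, 0, 0, 4, 0, 0, 0, 0, 4, 0, 0, 0, 0, 4, 0, 0, 0, 0]

```text
clock: 25.82
eef_pos: [0.4469, 0.1152, 0.2331]
tool_rot: [0.751, 0.661, -0.0, -0.0]
ft_force: [0.3, -0.5, -0.6]
grip_width: 0.0397
grasp_force: 0.0
```

```bash
python3 - <<'E'
from h import *
for n in("wrist","top"):
    c=bot.camera(n); P,u,v=cloud(c); cv2.imwrite(f"pics/end_{n}.png",c["pixels"])
    for k,a in dict(wide=((.4597,.025),(.2134,.075),(.085,.12)),narrow=((.5152,.025),(.2062,.06),(.085,.12))).items():
        Q=sel(P,*a); print(n,k,len(Q),rect(Q[:,:2]) if len(Q) else 0,np.percentile(Q[:,2],[5,50,95]).round(4) if len(Q) else 0)
E
```

```text
wrist wide 3097 (array([0.45862262, 0.20849391]), [16.001331329345703, 97.65055847167969], np.float32(82.58779)) [0.1001 0.1021 0.1034]
wrist narrow 2512 (array([0.51487225, 0.20560606]), [16.487417221069336, 69.34034729003906], np.float32(82.86545)) [0.0908 0.1019 0.1033]
top wide 0 0 0
top narrow 0 0 0
```

View pics/end_wrist.png

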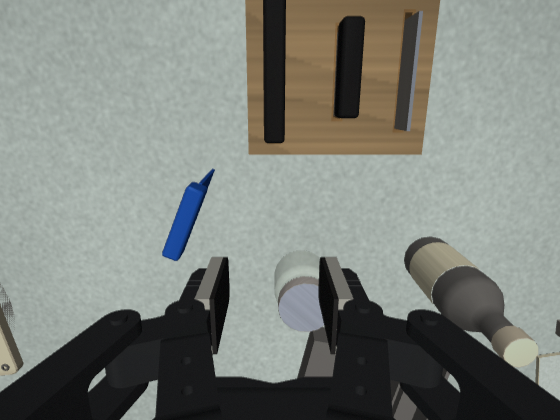

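Both handles, the wide at (275,70) and the narrow at (350,66), stand upright with their tops at 0.102 m, so both scrapers are fully home. The blue look-alike, jar and primer are untouched.

```bash
python3 -c "
from workcell import bot
print(bot.job_done())"
```

```text
the job is handed in; nothing more can be done
None
```

The narrow scraper is in the short middle slot and the wide one in the longest slot, both fully home and upright, with nothing else moved; I handed the job in at about 26 s of the 72 s allowed.

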